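# Gauge a pen barrel in the taper gauge

### The arm

A 7-joint arm with a two-finger parallel gripper is mounted at the origin on the work surface. World frame = base frame: x ahead of the robot, y to its left, z up, the work surface at z = 0. Lengths are in m, angles in rad, forces in N, time in s.
With the tool pointing down it reaches from about 0.375 to 0.925 m from the base axis. Payload 3.1 kg.
Tool frame: the origin (TCP) lies between the finger pads; the fingertips stand 19 mm ahead of it and the grasp point (between the pads) is the TCP; z points along the fingers, y is the direction in which the jaws open and shut (so a half turn about z gives the same grasp; the last joint's range is limited). The gripper opens to 85 mm and grips with 20 to 120 N. Pads are 22 mm wide; open, the fingers measure 114 mm over their backs; the gripper's body (76 mm by 85 mm) begins 54 mm behind the grasp point. The pads swing forward as they close: fully open they stand 13 mm farther back than shut.
Start: joints at [1.057, 0.383, 0.044, 1.598, -0.018, 1.161, -0.05], TCP at [0.263, -0.595, 0.25] pointing down, gripper open.
Joint ranges: [-2.61, 2.61], [-0.41, 2.15], [-1.48, 1.57], [0, 2.5], [-1.57, 4.71], [0.05, 1.97], [-2.85, 2.85]. Speed limits (rad/s): [2.79, 2.79, 3.14, 3.14, 3.14, 3.14, 3.14].

### API

Orientations are given as a unit quaternion [x, y, z, w].
In Python, from bench import move_ptp, movel, move_j, move_gripper, pause, inverse_kinematics, read_camera, camera_params, MotionError, sign_off, look_for, tip_of, read_time_s, read_qpos, read_joint_vel, read_effort, read_eef_pos, read_tcp_rot, read_ft_force, read_ft_torque, read_finger_gap gives the robot as it stands. Calls block until the motion is done:
- move_ptp(position, orientation): joint-space move of the TCP to a pose.
- movel(position, orientation=None, speed=0.15): straight line of the TCP; orientation=None keeps the orientation; speed is the mean speed in m/s.
- move_j(angles): joint-space move.
- move_gripper(opening, effort=None): finger opening in m; effort is the grip in N (None keeps the last); returns when the fingers have stopped.
- pause(seconds).
- inverse_kinematics(position, orientation): joint angles nearest the present ones, or None.
- read_camera(name): name is "side" or "top"; returns the picture (384x512x3 uint8, red, green, blue); there is no depth.
- camera_params(name): a dict with "K" (3x3 intrinsics, pixels), "camera_from_world" (4x4, takes a point from world to camera coordinates). Camera axes: x right, y down, z forward; pixel columns grow to the right and rows downward; lengths in m; the calibration is good to about 2 mm. A picture is of the moment at which its call begins. camera_params takes no time and is no camera call.
A pose or a line that the arm cannot do raises MotionError and nothing moves.
- sign_off(): hands the job in, once; it reports no verdict.
Trained networks look in the newest picture that a camera, given by its name, has taken for a name from the list of things; names that differ only in an ending like _2 or _b are one class to them, and where a whole thing is asked for, a point or a joint stands for the part that bears it (a point fixed in the world has none). Each returns a list of dicts, best first, with "confidence" (0 to 1); they miss things now and then, are a little off and sometimes report something else, mostly with a low value. They report only what shows in the picture. A call takes as long as a camera call.
- look_for(camera, name): "at" ([column, row] in pixels, amid what is visible of it).
- tip_of(camera, name): "at" ([column, row] in pixels: a listed point, or the origin of a listed thing).
Readings, each from a call of its own:
- read_time_s(): time.
- read_qpos(): joint angles.
- read_joint_vel(): joint speeds.
- read_effort(): joint torques, N m.
- read_eef_pos(): TCP position.
- read_tcp_rot(): TCP orientation.
- read_ft_force(): force on the tool from outside, world axes, zero at the start.
- read_ft_torque(): the same for the moment, N m.
- read_finger_gap(): finger opening in m.
Only numpy, scipy, OpenCV 4.12 (cv2) and the standard library are available. Lean on these libraries where they do the work, as an engineer would, in place of code of your own. Each camera call takes 0.05 s, during which the arm holds its last target.

### The job

Take the tall plain pen barrel out of the wooden rack, stand it on the gauge's base in the wide end of the tapered slot and slide it gently towards the narrow end until it wedges between the jaws, without forcing it. Let go, leaving it wedged and upright, and then slide the gauge's cursor back until its arm just touches the barrel, so that the reading is kept; do not knock the barrel loose or disturb the other things.

Things in the scene. Friction and masses are not known exactly. Their poses are not given: they have to be found in the camera images.
- barrel_mid (a point): Centre (half-way up) of the barrel to gauge: a plain straight aluminium cylinder 16 mm in diameter, 100 mm long, about 25 to 50 g, both ends flat; axis along z. It stands upright in one of the three holes of the rack, its foot 5 mm above the table and 30 mm deep in a loose hole.
- rack: Wooden rack block 75 x 175 x 35 mm (x, y, z), fixed; origin at the centre of its underside. Three holes in a row along its y axis at y = -55, 0 and +55 mm: one holds the barrel, the others a 66 mm stub of the same tube and a 95 mm pen with a tapered nose and a clip, which stay.
- gauge_slot (a point): Middle of the slot floor of the fixed steel taper gauge, on top of its 6 mm base plate (240 x 115 mm). x runs along the slot from wide to narrow end, y across, z up. Nominally the slot is centred on y = 0, 25 mm wide at x = -100 mm, 0.1 mm narrower for each mm of x. The +y jaw was clamped by hand up to 3 mm nearer or farther (not given), so the barrel wedges somewhere from x = -45 to +30 mm, up to 2 mm off y = 0.
- gauge: The gauge itself; origin under the slot's middle, on the table, same axes. Two upright jaws 14 mm thick, 210 mm long, 36 mm high (tops 42 mm above the table), either side of the slot, open above and at the ends. Wide end: x below -70 mm, slot at least 19 mm wide. Friction keeps the barrel wedged once pushed in with 8 to 15 N; much more than 20 N is forcing it.
- cursor_edge (a point): Middle of the reading edge of the cursor, the flat -x face of a steel arm 6 mm thick (x) and 8 mm high that crosses over the slot, 46 to 54 mm above the table; the point's height is 50 mm. Same axes as the gauge. When the arm touches the standing barrel this face is 8 mm on the +x side of the barrel's axis.
- cursor_tab (a point): Centre of the part of the cursor's grip tab that is to be held: an upright black tab 12 mm thick along the slot (x), 16 mm across (y), from 41 to 86 mm above the table; the point is 66 mm above the table, 52 mm to the +y side of the slot and 3 mm to the +x side of the reading edge. Below it a saddle 30 x 20 mm, top at 41 mm above the table, rides on a rail.
- cursor (a joint): Travel of the cursor along its rail in m: 0 at the narrow end (reading edge at gauge x = +90 mm), growing as it slides towards the wide end (-x), at most 0.15 m. It starts between 0 and 0.015. It takes about 1.5 N to move and stays where it is left.
- barrel: The same barrel; origin at the centre of its foot, z up along its axis.

How it is judged:
On the way, in this order (a step that is already met when the one before it is completed fails the run):
1. the barrel stands on the gauge's base in the wide end of the slot (z of barrel_mid in the frame of gauge_slot below 0.056 m and angle between barrel_mid's own z axis and vertical below 0.17 rad and y of barrel_mid in the frame of gauge_slot between -0.012 and 0.012 m and x of barrel_mid in the frame of gauge_slot between -0.11 and -0.055 m), for 0.1 s.
2. the barrel has been slid along until it is wedged between both jaws and let go (z of barrel_mid in the frame of gauge_slot below 0.056 m and angle between barrel_mid's own z axis and vertical below 0.17 rad and y of barrel_mid in the frame of gauge_slot between -0.012 and 0.012 m and contact force between barrel and jaw above 1 N and contact force between barrel and gauge above 1 N and x of barrel_mid in the frame of gauge_slot above -0.055 m and not (contact force between the fingers and barrel above 0.1 N)), for 0.3 s.
3. the cursor's arm has been brought up to the wedged barrel (z of barrel_mid in the frame of gauge_slot below 0.056 m and angle between barrel_mid's own z axis and vertical below 0.17 rad and y of barrel_mid in the frame of gauge_slot between -0.012 and 0.012 m and contact force between barrel and jaw above 1 N and contact force between barrel and gauge above 1 N and x of barrel_mid in the frame of gauge_slot above -0.055 m and x of barrel_mid in the frame of cursor_edge between -0.011 and -0.005 m), for 0.2 s.
At the end, for the whole second after the job is handed in: The barrel stands upright (within 0.17 rad) on the gauge's base (centre at most 6 mm above its standing height), released and still wedged: both jaws press on it with more than 1 N. The cursor's arm touches it: the reading edge is 8 mm (up to 11 mm) from the barrel's axis. Everything is at rest (all of step 3 and linear speed of barrel below 0.01 m/s and not (velocity of joint cursor above 0.01 m/s) and not (velocity of joint cursor below -0.01 m/s)).
It fails at once if the barrel is forced between the jaws (more than 60 N on a jaw) (contact force between barrel and jaw above 60 N or contact force between barrel and gauge above 60 N).
It fails at once if the cursor is rammed against the barrel (more than 20 N) (contact force between cursor and barrel above 20 N).
It fails at once if another thing is disturbed (distance of any of stub, pen, tape, ink_can, solvent, knife, cup from where it was at the start of the episode above 0.02 m).
It also fails if it takes over 72 s, if anything falls off the work surface, if the arm or the gripper's body presses on something with over 40 N, if the wrist force passes 120 N, or if a joint passes its speed limit or range.

## Working session

There is one attempt and no reset: what is moved stays moved. The work goes in short steps, each a Python script; the robot and the scene stay as the last script left them, time stands still between calls to the robot, and variables do not carry over. Pictures are saved under pics/ and viewed, and the job is handed in when it is done.

```bash
ls; mkdir -p pics; cat > h.py <<'E'
import numpy as np, cv2
from bench import *
from scipy.optimize import least_squares
def snap(cam,fn):
    im=read_camera(cam); cv2.imwrite('pics/'+fn,cv2.cvtColor(im,cv2.COLOR_RGB2BGR)); return im
def proj(cam,p):
    c=camera_params(cam);K=np.array(c['K']);T=np.array(c['camera_from_world'])
    q=T[:3,:3]@np.array(p)+T[:3,3]; u=K@q; return u[:2]/u[2]
def onplane(cam,uv,z):
    c=camera_params(cam);K=np.array(c['K']);T=np.array(c['camera_from_world'])
    R=T[:3,:3];o=-R.T@T[:3,3];d=R.T@np.linalg.inv(K)@np.array([uv[0],uv[1],1.])
    return o+d*(z-o[2])/d[2]
def tri(a,b,z=None):
    f=lambda p:np.r_[proj('side',p)-a,proj('top',p)-b]
    s=least_squares(f,[.5,0,.05]); return s.x,np.abs(s.fun).max()
E
python3 - <<'E'
from h import *
np.set_printoptions(precision=4,suppress=True)
for c in('side','top'):
    snap(c,c+'0.png'); p=camera_params(c); T=np.array(p['camera_from_world']); print(c,np.array(p['K'])[0],-T[:3,:3].T@T[:3,3],T[2,:3])
    for n in['barrel_mid','barrel','rack','gauge_slot','gauge','cursor_edge','cursor_tab']:
        for d in tip_of(c,n)[:3]: print(c,n,np.round(d['at'],1),round(d['confidence'],2))
print(read_time_s(),read_tcp_rot())
E
```

```text
pics
side [387.8575   0.     252.8242] [0.1839 0.2709 0.5507] [ 0.4709 -0.513  -0.7177]
side barrel_mid [306.1 124.1] 0.51
side barrel [303.9 145.4] 0.55
side barrel [293.9 161. ] 0.49
side rack [293.3 162.8] 0.71
side gauge_slot [156.1 287.1] 0.55
side gauge_slot [303.  146.7] 0.39
side gauge [158.9 293.7] 0.59
side cursor_edge [186.  321.4] 0.83
side cursor_tab [218.  294.6] 0.85
side cursor_tab [184.5 318.6] 0.7
top [384.9613   0.     255.4785] [ 0.4127 -0.0814  0.7882] [ 0.1123  0.0119 -0.9936]
top barrel_mid [369.2 168.1] 0.62
top barrel [368.4 173.5] 0.43
top rack [337.5 179.8] 0.93
top gauge_slot [152.4 189.6] 0.83
top gauge [155.5 189.7] 0.76
top cursor_edge [129.7 228.5] 0.88
top cursor_tab [155.5 240.5] 0.63
0.8 [0.9785 0.2065 0.     0.    ]
```

View pics/side0.png

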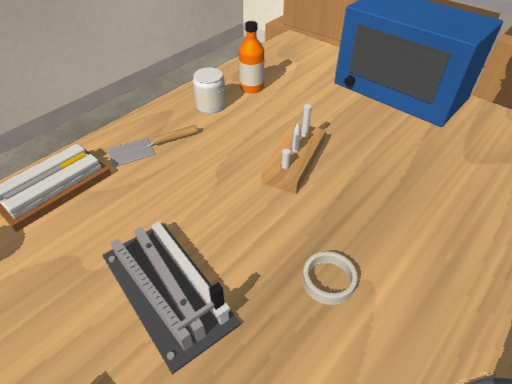

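View pics/top0.png

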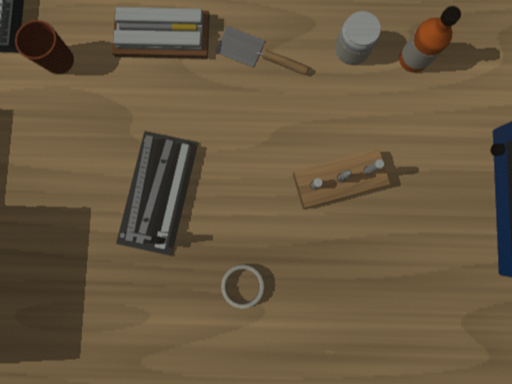

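```bash
python3 - <<'E'
from h import *
np.set_printoptions(precision=4,suppress=True)
P=dict(barrel_mid=([306.1,124.1],[369.2,168.1],.055),barrel=([303.9,145.4],[368.4,173.5],.005),rack=([293.3,162.8],[337.5,179.8],0),slot=([156.1,287.1],[152.4,189.6],.006),gauge=([158.9,293.7],[155.5,189.7],0),edge=([186,321.4],[129.7,228.5],.05),tab=([218,294.6],[155.5,240.5],.066))
for n,(a,b,z) in P.items(): print(n,*tri(a,b),onplane('side',a,z),onplane('top',b,z))
E
```

```text
barrel_mid [ 0.5463 -0.2872  0.0679] 0.6943658701181903 [ 0.5547 -0.3029  0.055 ] [ 0.5497 -0.2903  0.055 ]
barrel [ 0.5512 -0.3035 -0.002 ] 1.313526822009237 [ 0.549  -0.2947  0.005 ] [ 0.5478 -0.3028  0.005 ]
rack [ 0.5347 -0.2405 -0.0016] 0.3551244466480057 [ 0.5343 -0.2386  0.    ] [ 0.5338 -0.2405  0.    ]
slot [0.5058 0.1415 0.0113] 1.874591871905693 [0.5117 0.1418 0.006 ] [0.5027 0.1396 0.006 ]
gauge [ 0.5076  0.1407 -0.012 ] 1.4027658547289832 [0.5027 0.1447 0.    ] [0.5034 0.1349 0.    ]
edge [0.4155 0.1604 0.0526] 3.219981518259857 [0.4133 0.1577 0.05  ] [0.4215 0.1664 0.05  ]
tab [0.3997 0.1088 0.0731] 0.4191478546177052 [0.4025 0.1061 0.066 ] [0.4004 0.1113 0.066 ]
```

```bash
python3 - <<'E'
import cv2
t=cv2.imread('pics/top0.png');s=cv2.imread('pics/side0.png')
cv2.imwrite('pics/tg.png',cv2.resize(t[125:262,105:215],None,fx=4.3,fy=4.3,interpolation=2))
cv2.imwrite('pics/sg.png',cv2.resize(s[215:372,95:250],None,fx=3.8,fy=3.8,interpolation=2))
cv2.imwrite('pics/tr.png',cv2.resize(t[140:215,285:400],None,fx=6,fy=6,interpolation=2))
cv2.imwrite('pics/sr.png',cv2.resize(s[95:200,250:340],None,fx=5.5,fy=5.5,interpolation=2))
E
```

```text
(no output)
```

View pics/tg.png

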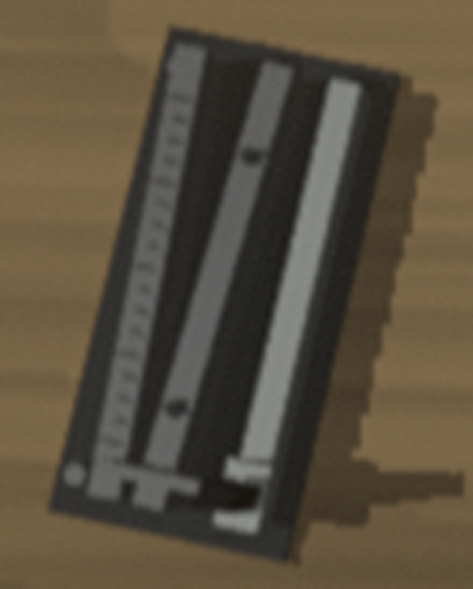

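View pics/sg.png

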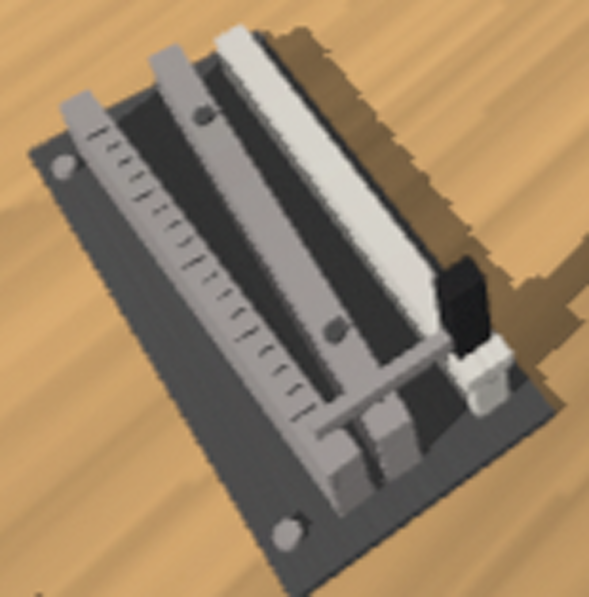

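View pics/tr.png

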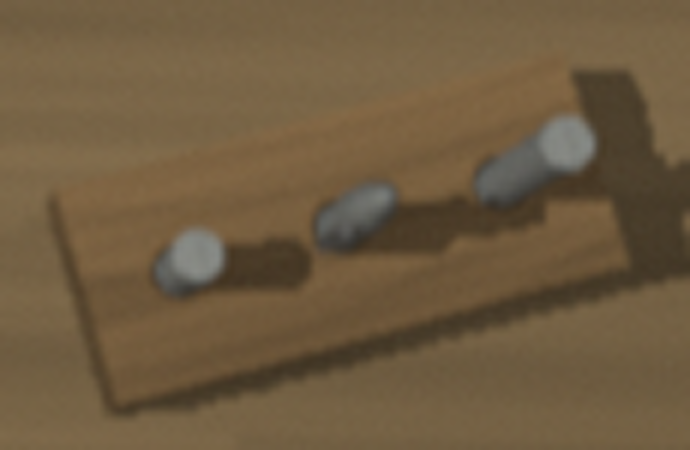

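View pics/sr.png

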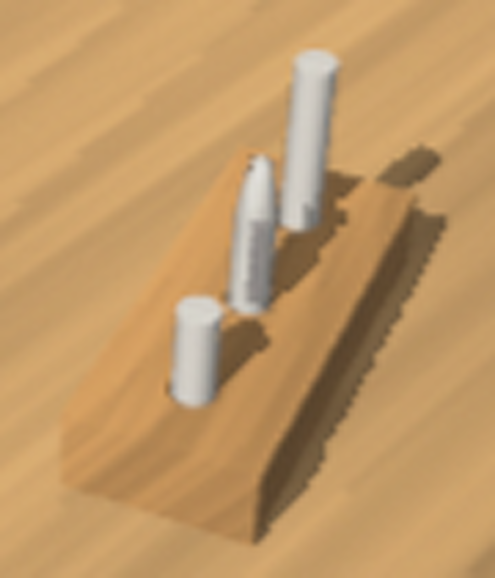

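```bash
cat > fit.py <<'E'
from h import *
np.set_printoptions(precision=4,suppress=True)
def up(c,f,o): return (np.array(c)+.5)/f-.5+np.array(o)
a=up((316,64),5.5,(250,95)); b=up((567,143),6,(285,140))
print('barrel top',tri(a,b),onplane('side',a,.105),onplane('top',b,.105))
# barrel entry into rack top z=.035
a=up((301,222),5.5,(250,95)); b=up((493,190),6,(285,140))
print('barrel@rack',onplane('side',a,.035),onplane('top',b,.035))
T=lambda p:('top',up(p,4.3,(105,125)));S=lambda p:('side',up(p,3.8,(95,215)))
plate=[(-.12,-1),(-.12,1),(.12,-1),(.12,1)]
obs=[]
for (x,s),p in zip(plate,[(172,28),(400,75),(52,510),(294,562)]): obs.append(('p',x,s,T(p)))
for (x,s),p in zip([plate[0],plate[2],plate[3]],[(32,152),(300,597),(560,405)]): obs.append(('p',x,s,S(p)))
for x,o,p in [(-.105,-1,(177,44)),(-.105,1,(209,48)),(.105,-1,(88,494)),(.105,1,(118,498))]: obs.append(('n',x,o,T(p)))
for x,o,p in [(-.105,-1,(62,105)),(-.105,1,(92,92)),(.105,-1,(327,472)),(.105,1,(362,440))]: obs.append(('n',x,o,S(p)))
for x,o,p in [(-.105,-1,(265,62)),(-.105,1,(295,68)),(.105,-1,(134,504)),(.105,1,(165,509))]: obs.append(('m',x,o,T(p)))
for x,o,p in [(-.105,-1,(150,57)),(-.105,1,(180,44)),(.105,-1,(378,437)),(.105,1,(411,415))]: obs.append(('m',x,o,S(p)))
obs.append(('tabtop',0,0,S((463,268))))
def loc(v,k,x,s):
    x0,y0,th,py,dj,e=v[:6]
    if k=='p': return [x,py+s*.0575,.006]
    if k=='n': return [x,-(.0075-.05*x)-.007+s*.007,.042]
    if k=='m': return [x,(.0075-.05*x)+dj+.007+s*.007,.042]
    if k=='tabtop': return [e+.003,.052,.086]
def W(v,l):
    c,s_=np.cos(v[2]),np.sin(v[2]); return np.array([v[0]+c*l[0]-s_*l[1],v[1]+s_*l[0]+c*l[1],l[2]])
def res(v):
    r=[]
    for k,x,s,(cam,p) in obs:
        d=proj(cam,W(v,loc(v,k,x,s)))-p
        off=v[6:8] if cam=='side' else v[8:10]
        r.append(d+off)
    return np.r_[np.concatenate(r),np.array(v[6:10])*1.0]
if __name__=='__main__':
    s=least_squares(res,[.505,.14,np.arctan2(.24,-.97),.02,0,.08,0,0,0,0],x_scale=[.01,.01,.01,.01,.001,.01,1,1,1,1],loss='soft_l1')
    print(s.x); r=res(s.x)[:-4].reshape(-1,2)
    for o,q in zip(obs,r): print(o[:3],o[3][0],q.round(1))
    print('edge/tab pred',W(s.x,[s.x[5],0,.05]),W(s.x,[s.x[5]+.003,.052,.066]))
    np.save('fit.npy',s.x)
E
python3 fit.py
```

```text
barrel top (array([ 0.5496, -0.2928,  0.1069]), np.float64(0.4434802225327985)) [ 0.5519 -0.2948  0.105 ] [ 0.5494 -0.2938  0.105 ]
barrel@rack [ 0.5493 -0.2923  0.035 ] [ 0.547  -0.2911  0.035 ]Traceback (most recent call last):
  File "fit.py", line 35, in <module>
    s=least_squares(res,[.505,.14,np.arctan2(.24,-.97),.02,0,.08,0,0,0,0],x_scale=[.01,.01,.01,.01,.001,.01,1,1,1,1],loss='soft_l1')
    return func(*args, **kwargs)
    result = trf(vector_fun.fun, vector_fun.jac, x0, f0, J0, lb, ub, ftol, xtol,
                 gtol, max_nfev, x_scale, loss_function, tr_solver,
                 tr_options.copy(), verbose, callback=callback_wrapped)
    return trf_no_bounds(
        fun, jac, x0, f0, J0, ftol, xtol, gtol, max_nfev, x_scale,
        loss_function, tr_solver, tr_options, verbose, callback=callback)
    J = jac(x)
    self._update_jac()
    ~~~~~~~~~~~~~~~~^^
    self.J = self.jac_wrapped(xp_copy(self.x), f0=self.f)
             ~~~~~~~~~~~~~~~~^^^^^^^^^^^^^^^^^^^^^^^^^^^^
    J, dct = approx_derivative(
             ~~~~~~~~~~~~~~~~~^
        self.fun,
        ^^^^^^^^^
 
[... 337 characters left out ...]
             mf)
                             ^^^
    df = [f_eval - f0 for f_eval in f_evals]
                                    ^^^^^^^
    f = np.atleast_1d(self.fun(x, *self.args, **self.kwargs))
                      ~~~~~~~~^^^^^^^^^^^^^^^^^^^^^^^^^^^^^^
    return np.atleast_1d(self.fun(x))
                         ~~~~~~~~^^^
    return self.f(x, *self.args, **self.kwargs)
           ~~~~~~^^^^^^^^^^^^^^^^^^^^^^^^^^^^^^
  File "fit.py", line 30, in res
    d=proj(cam,W(v,loc(v,k,x,s)))-p
      ~~~~^^^^^^^^^^^^^^^^^^^^^^^
  File "h.py", line 7, in proj
    c=camera_params(cam);K=np.array(c['K']);T=np.array(c['camera_from_world'])
ValueError: time passes only in moves, steps and waits
```

```bash
python3 - <<'E'
s=open('h.py').read()
s=s.replace("def proj","import pickle,os\nif os.path.exists('cam.pkl'): CP=pickle.load(open('cam.pkl','rb'))\nelse:\n    CP={c:camera_params(c) for c in('side','top')}; pickle.dump(CP,open('cam.pkl','wb'))\ndef proj",1)
s=s.replace("c=camera_params(cam)","c=CP[cam]")
open('h.py','w').write(s)
E
python3 fit.py
```

```text
barrel top (array([ 0.5496, -0.2928,  0.1069]), np.float64(0.4434802225327985)) [ 0.5519 -0.2948  0.105 ] [ 0.5494 -0.2938  0.105 ]
barrel@rack [ 0.5493 -0.2923  0.035 ] [ 0.547  -0.2911  0.035 ]
[ 0.5031  0.1408  2.9607  0.0136  0.0018  0.0866 -0.0214  0.2287 -0.17
  1.2423]
('p', -0.12, -1) top [ 0.2 -0.6]
('p', -0.12, 1) top [ 0.8 -0.5]
('p', 0.12, -1) top [-0.1  0.6]
('p', 0.12, 1) top [-1.1  0.4]
('p', -0.12, -1) side [-0.  -0.5]
('p', 0.12, -1) side [-0.3 -0.5]
('p', 0.12, 1) side [-0.1  0.2]
('n', -0.105, -1) top [ 0.3 -0.4]
('n', -0.105, 1) top [-0.3  0.1]
('n', 0.105, -1) top [ 0.4 -0.1]
('n', 0.105, 1) top [0.5 0.5]
('n', -0.105, -1) side [-0.5 -0.3]
('n', -0.105, 1) side [-0.3 -1.1]
('n', 0.105, -1) side [1.  0.1]
('n', 0.105, 1) side [0.9 2.3]
('m', -0.105, -1) top [-0.  -0.4]
('m', -0.105, 1) top [-0.2 -0.4]
('m', 0.105, -1) top [-0.1 -0.2]
('m', 0.105, 1) top [-0.3  0.2]
('m', -0.105, -1) side [-0.2  0. ]
('m', -0.105, 1) side [-0.4 -0.6]
('m', 0.105, -1) side [0.7 0.3]
('m', 0.105, 1) side [0.7 0. ]
('tabtop', 0, 0) side [-1.   0.7]
edge/tab pred [0.4179 0.1564 0.05  ] [0.4056 0.1058 0.066 ]
```

```bash
cat >> h.py <<'E'
from scipy.spatial.transform import Rotation as Ro
F=np.load('fit.npy') if os.path.exists('fit.npy') else None
def G(x,y,z):
    c,s=np.cos(F[2]),np.sin(F[2]); return [F[0]+c*x-s*y,F[1]+s*x+c*y,z]
def toG(p):
    c,s=np.cos(F[2]),np.sin(F[2]); d=np.array(p[:2])-F[:2]; return np.array([c*d[0]+s*d[1],-s*d[0]+c*d[1]])
def ori(sg):
    u=sg*np.array([np.cos(F[2]),np.sin(F[2]),0]); z=np.array([0,0,-1.]); return Ro.from_matrix(np.c_[np.cross(u,z),u,z]).as_quat()
E
python3 - <<'E'
from h import *
np.set_printoptions(precision=3,suppress=True)
for sg in(1,-1):
    print(sg,ori(sg))
    for p in([.55,-.2935,.2],[.55,-.2935,.079],G(-.092,0,.15),G(-.092,0,.08),G(.03,0,.08),G(.09,.052,.066)):
        q=inverse_kinematics(p,ori(sg)); print(None if q is None else np.array(q))
E
```

```text
1 [-0.64   0.768  0.     0.   ]
[ 0.283  0.382  0.175  1.718 -0.075  1.048 -2.839]
[ 0.243  0.537  0.228  1.791 -0.157  0.831 -2.776]
[ 0.618  0.797 -1.247  1.748  0.809  1.216  2.107]
[ 0.613  0.947 -1.253  1.782  0.979  1.191  2.012]
[ 0.635  0.73  -1.244  2.048  0.842  1.01   1.914]
[ 0.743  0.582 -1.236  2.225  0.754  0.861  1.978]
-1 [ 0.768  0.64   0.    -0.   ]
[ 0.654  0.399 -0.287  1.699  0.126  1.062  0.146]
[ 0.639  0.546 -0.271  1.77   0.186  0.851  0.102]
[ 0.24   0.492 -0.645  1.764  0.344  1.001 -0.718]
[ 0.206  0.584 -0.605  1.8    0.416  0.888 -0.77 ]
[ 0.437  0.523 -0.953  2.054  0.571  0.852 -1.028]
[ 0.519  0.398 -0.951  2.231  0.491  0.733 -0.953]
```

```bash
python3 - <<'E'
from h import *
np.set_printoptions(precision=4,suppress=True)
q=ori(-1)
move_gripper(.05,30)
move_ptp([.55,-.2935,.19],q)
print(read_time_s(),read_eef_pos())
snap('top','t1.png');snap('side','s1.png')
E
```

```text
2.7917 [ 0.5487 -0.2967  0.1902]
```

View pics/s1.png

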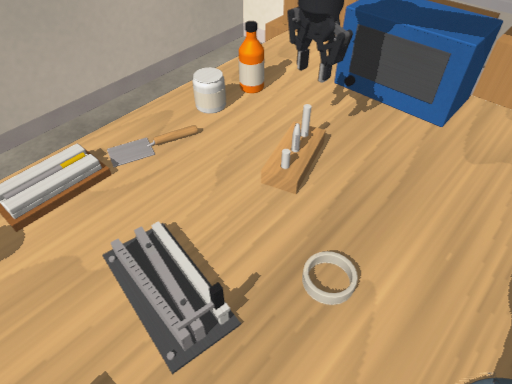

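The side picture shows the gripper at about (318, 60), above the barrel top at (307, 107); nothing is disturbed. I'll check that the arm has settled, then descend.

```bash
python3 - <<'E'
from h import *
np.set_printoptions(precision=4,suppress=True)
q=ori(-1)
pause(.2);print(read_eef_pos(),read_ft_force())
t=read_time_s();movel([.55,-.2935,.125],q,speed=.1);print(read_time_s()-t,read_eef_pos(),read_ft_force())
pause(.2);print(read_eef_pos())
snap('side','s2.png')
t=read_time_s();movel([.55,-.2935,.124],q,speed=.01);print(read_time_s()-t)
E
python3 -c "
import cv2
s=cv2.imread('pics/s2.png')
cv2.imwrite('pics/s2c.png',cv2.resize(s[0:210,220:400],None,fx=2.8,fy=2.8,interpolation=2))"
```

```text
[ 0.5496 -0.2945  0.1901] [0.0961 0.1985 0.2435]
0.8000000000000003 [ 0.5505 -0.2937  0.1254] [-0.2265 -0.6494  0.8268]
[ 0.5507 -0.2938  0.126 ]
0.25
```

View pics/s2c.png

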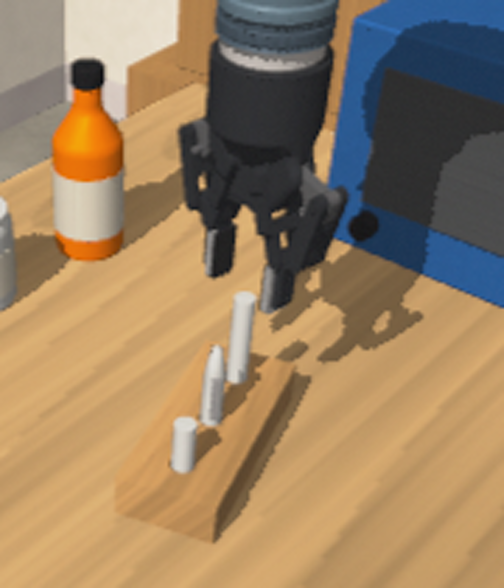

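The barrel's top, at about (243, 297) in the crop, lies midway between the fingertips at (217, 270) and (275, 305). I'll descend and grip.

```bash
python3 - <<'E'
from h import *
np.set_printoptions(precision=4,suppress=True)
q=ori(-1)
movel([.5496,-.2934,.078],q,speed=.08);pause(.1)
print(read_eef_pos(),read_ft_force())
move_gripper(0,30);print(read_finger_gap(),read_eef_pos(),read_ft_force(),read_time_s())
snap('side','s3.png');snap('top','t3.png')
E
python3 -c "
import cv2
s=cv2.imread('pics/s3.png')
cv2.imwrite('pics/s3c.png',cv2.resize(s[40:210,230:380],None,fx=3.3,fy=3.3,interpolation=2))"
```

```text
[ 0.5503 -0.2937  0.0787] [0.4918 0.1293 0.1988]
0.015056719038850537 [ 0.55   -0.2936  0.0786] [-0.4804 -0.0439  2.0618] 5.6167
```

View pics/s3c.png

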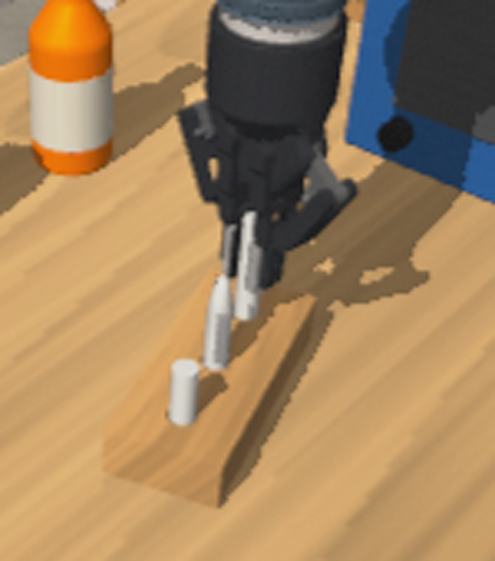

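The barrel is gripped (gap 15 mm) and is at (248, 265) in the crop, between the fingers. Next I'll lift it, carry it over and check it above the wide end.

```bash
python3 - <<'E'
from h import *
np.set_printoptions(precision=4,suppress=True)
q=ori(-1)
movel([.5496,-.2934,.17],q,speed=.12)
print(read_finger_gap(),read_ft_force())
movel(G(-.092,.001,.17),q,speed=.18)
movel(G(-.092,.001,.135),q,speed=.1);pause(.2)
print(read_finger_gap(),toG(read_eef_pos()),read_eef_pos(),read_ft_force(),read_time_s())
snap('side','s4.png');snap('top','t4.png')
for n in ('barrel','barrel_mid'):
  for c in('side','top'):print(n,c,[(np.round(d['at'],1),round(d['confidence'],2)) for d in tip_of(c,n)])
E
python3 -c "
import cv2
s=cv2.imread('pics/s4.png')
cv2.imwrite('pics/s4c.png',cv2.resize(s[90:372,80:260],None,fx=2.1,fy=2.1,interpolation=2))
s=cv2.imread('pics/t4.png')
cv2.imwrite('pics/t4c.png',cv2.resize(s[60:260,90:260],None,fx=2.8,fy=2.8,interpolation=2))"
```

```text
0.015213984450645826 [ 0.4844 -0.6528 -0.6791]
0.015367517942408242 [-0.0926  0.0006] [0.5941 0.1235 0.1359] [-0.5113 -0.1174 -0.6588] 9.8083
barrel side [(array([125.6, 229. ]), 0.78)]
barrel top [(array([156.7, 141.1]), 0.47), (array([157.3, 241.3]), 0.39)]
barrel_mid side [(array([116.8, 208.7]), 0.71)]
barrel_mid top [(array([148.4, 135.9]), 0.63)]
```

View pics/s4c.png

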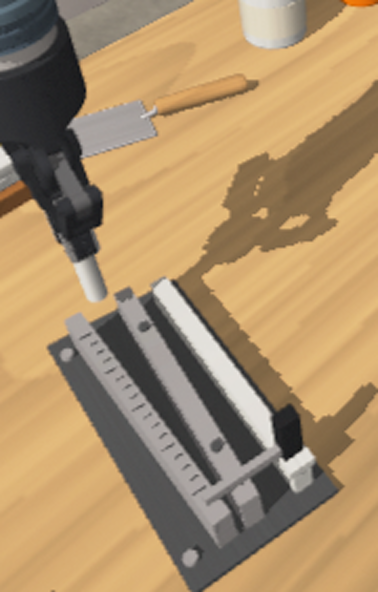

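View pics/t4c.png

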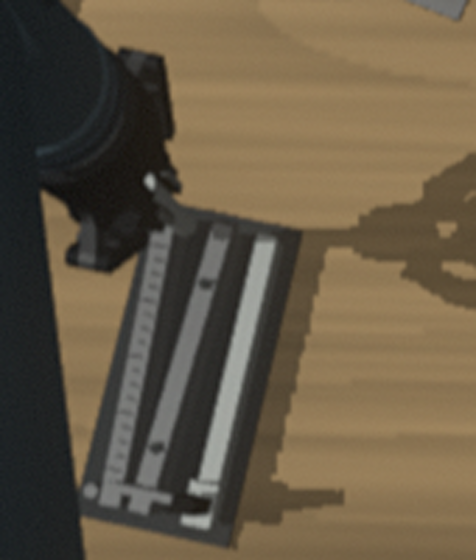

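```bash
python3 - <<'E'
from h import *
np.set_printoptions(precision=4,suppress=True)
for uv in([126,230],[125.6,229]): 
  for z in(.0623,): print(toG(onplane('side',uv,z)))
print('mid',toG(onplane('side',[116.8,208.7],.112)))
print(proj('side',G(-.0926,.0006,.0623)),proj('side',G(-.0926,.0006,.1359)),proj('top',G(-.0926,.0006,.1623)))
E
python3 -c "
import cv2
s=cv2.imread('pics/s4.png')
cv2.imwrite('pics/s4d.png',cv2.resize(s[190:260,95:165],None,fx=8,fy=8,interpolation=2))
s=cv2.imread('pics/t4.png')
cv2.imwrite('pics/t4d.png',cv2.resize(s[100:160,115:185],None,fx=8,fy=8,interpolation=2))"
```

```text
[-0.0941  0.0006]
[-0.0964  0.001 ]
mid [-0.0967 -0.0001]
[126.3693 230.5849] [114.195  199.3113] [139.4112 124.3466]
```

View pics/s4d.png

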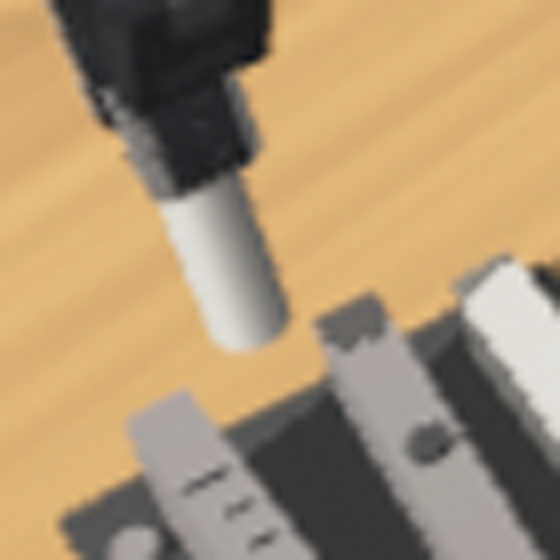

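View pics/t4d.png

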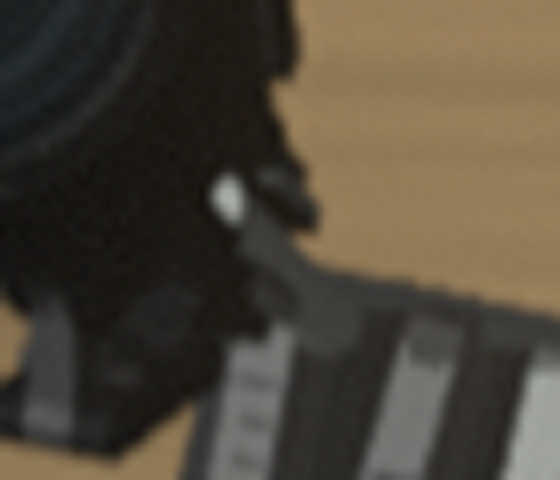

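```bash
python3 - <<'E'
from h import *
np.set_printoptions(precision=4,suppress=True)
q=ori(-1)
movel(G(-.0895,.001,.0835),q,speed=.07);pause(.25)
f0=np.array(read_ft_force());print(f0,read_eef_pos(),toG(read_eef_pos()))
for k in range(8):
    z=.0825-.001*k
    movel(G(-.0895,.001,z),q,speed=.01);pause(.05)
    f=np.array(read_ft_force());print(round(z,4),f,read_eef_pos()[2])
    if f[2]-f0[2]>2: break
print(toG(read_eef_pos()),read_time_s())
snap('side','s5.png')
E
python3 -c "
import cv2
s=cv2.imread('pics/s5.png')
cv2.imwrite('pics/s5c.png',cv2.resize(s[190:340,85:235],None,fx=4,fy=4,interpolation=2))"
```

```text
[ 0.0584 -0.5002 -0.8236] [0.5914 0.1238 0.0841] [-0.0899  0.0008]
0.0825 [ 0.3854  0.3592 -0.0648] 0.08250196578917036
0.0815 [-0.5037 -0.0591 -0.5837] 0.081408729870681
0.0805 [ 0.1357  0.0922 -0.2389] 0.08044955211914967
0.0795 [-0.3858 -0.2653 -0.167 ] 0.07961047774371388
0.0785 [-1.4679 -0.2571  5.5365] 0.07953262194287032
[-0.0898  0.0007] 12.7417
```

View pics/s5c.png

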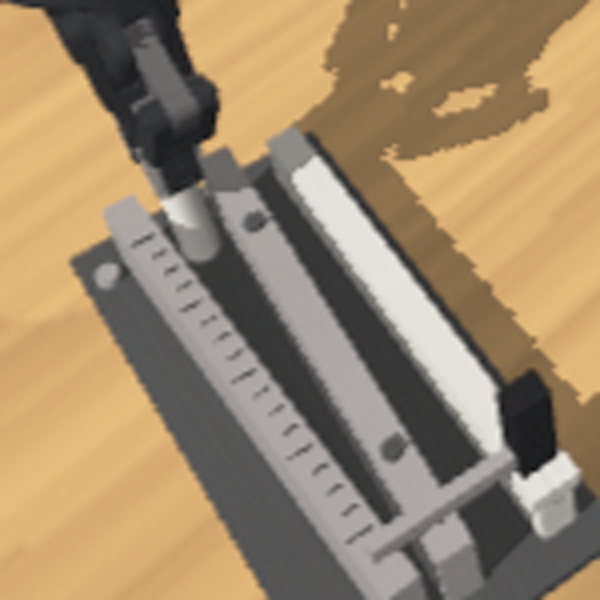

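The barrel stands between the jaws at the wide end, foot at about (200, 245) in the crop, clear on both sides. The floor contact is at the expected height. Now I'll slide it with force feedback.

```bash
python3 - <<'E'
from h import *
np.set_printoptions(precision=4,suppress=True)
q=ori(-1); gx=np.array([np.cos(F[2]),np.sin(F[2]),0]); gy=np.array([-gx[1],gx[0],0])
def fg(n=3):
    f=[]
    for i in range(n): f.append(read_ft_force()); pause(.02)
    f=np.mean(f,0); return np.array([f@gx,f@gy,f[2]])
z=.0796;y=.001
movel(G(-.0895,y,z),q,speed=.02);pause(.1)
print(fg())
movel(G(-.035,y,z),q,speed=.03);pause(.15)
f=fg();print(f,toG(read_eef_pos()))
x=-.035;n=0
while x<.04 and n<70:
    n+=1
    st=.002 if (f[0]>-1.5 and abs(f[1])<1.5) else (.001 if f[0]>-4 else .0005)
    x+=st
    y+=np.clip(f[1]*.00008,-.0004,.0004) if abs(f[1])>1 else 0
    movel(G(x,y,z),q,speed=.01); pause(.04)
    f=fg(2); p=toG(read_eef_pos())
    print(round(x*1e3,1),round(y*1e3,2),p*1e3,f)
    if f[0]<-10 or abs(f[1])>10: break
print(read_time_s(),read_eef_pos(),read_finger_gap())
E
```

```text
[ 0.0272 -0.1966  1.781 ]
[0.0192 0.3152 0.7973] [-0.035  0.001]
-33.0 1.0 [-32.8339   0.9735] [0.1337 0.3551 0.5035]
-31.0 1.0 [-30.7853   1.0152] [ 0.2004 -0.2718  0.2851]
-29.0 1.0 [-28.8766   1.0077] [ 0.1452 -0.1224 -0.233 ]
-27.0 1.0 [-26.9291   0.9874] [ 0.6308 -0.2551 -0.0446]
-25.0 1.0 [-24.9601   0.9953] [ 0.1552 -0.5023 -0.5849]
-23.0 1.0 [-22.9469   0.9851] [ 0.2623  0.4109 -0.3027]
-21.0 1.0 [-20.9757   1.0057] [-0.4821  0.192  -1.0545]
-19.0 1.0 [-18.9488   0.9078] [ 0.1722 -0.0569 -0.465 ]
-17.0 1.0 [-16.8315   0.856 ] [ 0.2625 -0.4838 -0.4312]
-15.0 1.0 [-14.9335   0.8058] [ 0.7205 -0.9258  0.0798]
-13.0 1.0 [-13.0036   0.7483] [-0.4945 -1.1871 -0.2359]
-11.0 0.91 [-10.964    0.7085] [-0.0102 -1.2141  0.0455]
-9.0 0.81 [-8.9874  0.6016] [ 0.629  -1.3139 -0.1523]
-7.0 0.7 [-6.9275  0.5203] [-1.0985 -2.1092  0.1505]
-6.0 0.53 [-5.9754  0.4767] [-1.159  -2.5743  0.3809]
-5.0 0.33 [-4.877  0.383] [-1.1216 -1.5315 -0.3228]
-4.0 0.21 [-3.9065  0.3058] [-0.2344 -1.9955 -0.0943]
-3.0 0.05 [-2.8718  0.2225] [-0.5556 -1.4287 -0.0143]
-1.0 -0.07 [-0.7359  0.0497] [-0.8277 -0.978
[... 613 characters left out ...]
0 -0.75 [16.4284 -0.767 ] [-5.6869 -1.8668 -3.181 ]
18.5 -0.9 [16.6699 -0.8012] [-6.0655 -0.9453 -3.2164]
19.0 -0.9 [16.8763 -0.8159] [-7.284  -0.7953 -4.1357]
19.5 -0.9 [17.0918 -0.8063] [-6.5151 -0.9918 -4.297 ]
20.0 -0.9 [17.3005 -0.7895] [-7.1816 -0.0862 -4.691 ]
20.5 -0.9 [17.5273 -0.7956] [-8.3626 -0.5254 -4.8013]
21.0 -0.9 [17.7469 -0.7987] [-8.2719 -0.4333 -5.237 ]
21.5 -0.9 [17.94   -0.7815] [-8.8376 -0.4194 -6.1892]
22.0 -0.9 [18.2109 -0.8177] [-9.3648 -0.7124 -6.3385]
22.5 -0.9 [18.382  -0.7888] [-9.7038 -0.5724 -6.9494]
23.0 -0.9 [18.612  -0.8074] [-9.9087 -0.7421 -7.1755]
23.5 -0.9 [18.8224 -0.7729] [-10.3441  -0.489   -7.0337]
31.3083 [0.4848 0.145  0.0804] 0.015083166684953252
```

```bash
python3 - <<'E'
from h import *
np.set_printoptions(precision=4,suppress=True)
R=Ro.from_quat(read_tcp_rot()); R0=Ro.from_quat(ori(-1))
gx=np.array([np.cos(F[2]),np.sin(F[2]),0]); gy=np.array([-gx[1],gx[0],0])
v=(R*R0.inv()).as_rotvec();print('rot about gx,gy,z',v@gx,v@gy,v[2])
t=np.array(read_ft_torque());print('torque',t@gx,t@gy,t[2])
snap('side','s6.png')
E
python3 -c "
import cv2
s=cv2.imread('pics/s6.png')
cv2.imwrite('pics/s6c.png',cv2.resize(s[190:360,85:255],None,fx=3.5,fy=3.5,interpolation=2))"
```

```text
rot about gx,gy,z -0.0026603433053322962 0.008566821231574831 -0.001279913135575158
torque -0.19506220544430541 2.5247911254534947 0.02116907611854478
```

View pics/s6c.png

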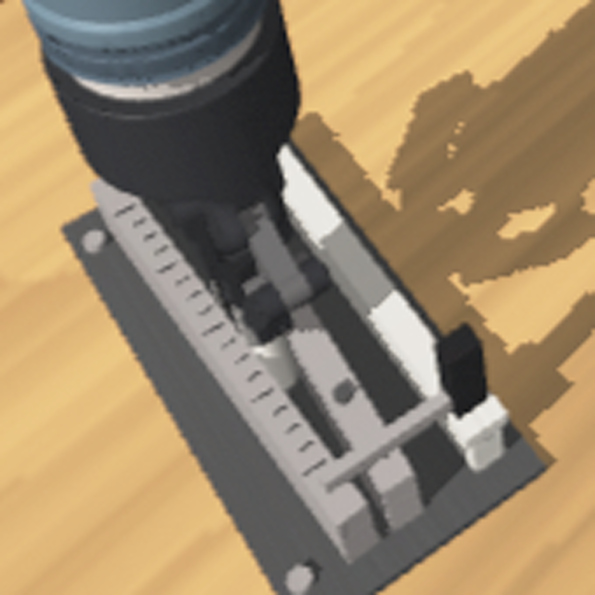

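The barrel is wedged at about (275, 360) in the crop, at gauge x ≈ +18 mm, and looks upright. I'll null the vertical pull, push a touch more and release.

```bash
python3 - <<'E'
from h import *
np.set_printoptions(precision=4,suppress=True)
q=ori(-1); gx=np.array([np.cos(F[2]),np.sin(F[2]),0]); gy=np.array([-gx[1],gx[0],0])
def fg(n=3):
    f=[]
    for i in range(n): f.append(read_ft_force()); pause(.02)
    f=np.mean(f,0); return np.array([f@gx,f@gy,f[2]])
for z,x in((.0789,.0237),(.0783,.0247)):
    movel(G(x,-.0009,z),q,speed=.01);pause(.05);print(fg(),toG(read_eef_pos()),read_eef_pos()[2])
move_gripper(.022);pause(.1)
print(fg(),toG(read_eef_pos()),read_finger_gap())
move_gripper(.045);pause(.1);print(fg(),toG(read_eef_pos()),read_finger_gap(),read_time_s())
snap('side','s7.png');
movel(G(.018,-.0009,.135),q,speed=.08)
movel(G(.018,-.0009,.185),q,speed=.2)
movel(G(.0896,.052,.185),q,speed=.2)
snap('side','s8.png');snap('top','t8.png');print(read_time_s())
for n in ('barrel','barrel_mid','cursor_tab','cursor_edge'):
  for c in('side','top'):print(n,c,[(np.round(d['at'],1),round(d['confidence'],2)) for d in tip_of(c,n)])
E
python3 -c "
import cv2
s=cv2.imread('pics/s8.png')
cv2.imwrite('pics/s8c.png',cv2.resize(s[190:370,85:265],None,fx=3.3,fy=3.3,interpolation=2))
s=cv2.imread('pics/t8.png')
cv2.imwrite('pics/t8c.png',cv2.resize(s[110:270,90:250],None,fx=3.6,fy=3.6,interpolation=2))"
```

```text
[-9.4916  0.1211 -3.2123] [ 0.0188 -0.0008] 0.08039544779064456
[-9.7511  0.3741 -1.1169] [ 0.0189 -0.0009] 0.0803837905306744
[-5.5342  0.8641  3.2996] [ 0.0226 -0.0006] 0.02207979890728495
[-0.2728 -0.0933 -0.3024] [ 0.0256 -0.0008] 0.04505324922846669 32.9667
34.975
barrel side [(array([163.6, 295.4]), 0.76)]
barrel top [(array([153.6, 198.4]), 0.46)]
barrel_mid side [(array([160.8, 282.6]), 0.94)]
barrel_mid top [(array([141.6, 196.9]), 0.38)]
cursor_tab side [(array([217.1, 294.8]), 0.91), (array([157.7, 283. ]), 0.49)]
cursor_tab top [(array([155.8, 240.7]), 0.69), (array([131. , 229.6]), 0.18)]
cursor_edge side [(array([184.3, 318.9]), 0.71)]
cursor_edge top [(array([158.2, 238.4]), 0.63), (array([131.5, 229.5]), 0.62)]
```

View pics/s8c.png

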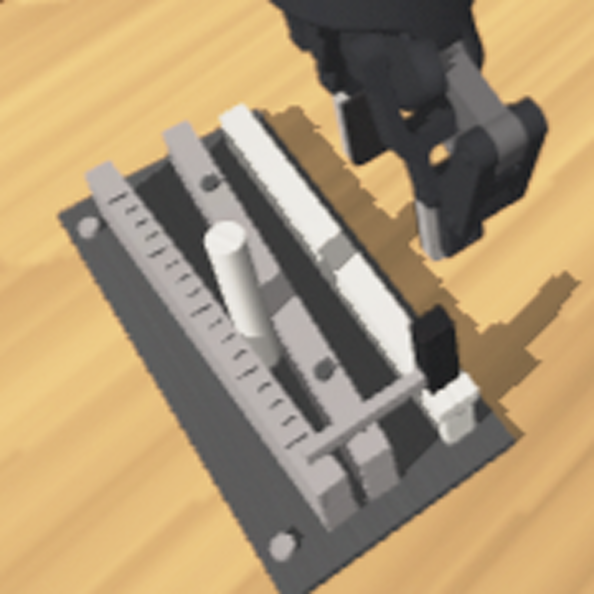

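View pics/t8c.png

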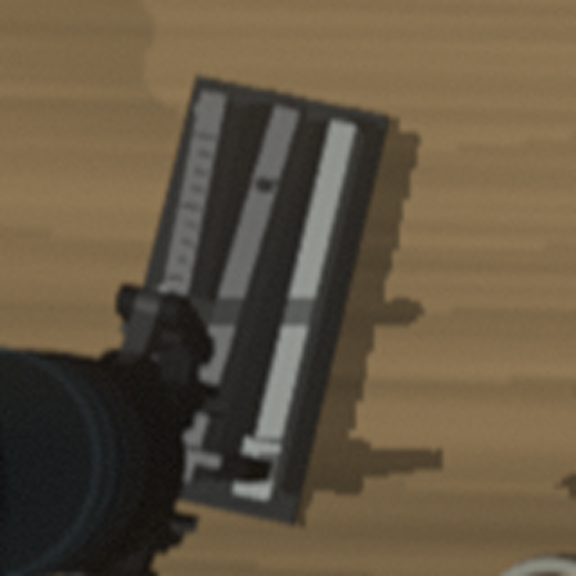

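```bash
python3 - <<'E'
from h import *
np.set_printoptions(precision=4,suppress=True)
a=(np.array([227,238])+.5)/3.3-.5+np.array([85,190])
print('top',toG(onplane('side',a,.106)), 'mid',toG(onplane('side',[160.8,282.6],.056)),'foot',toG(onplane('side',[163.6,295.4],.006)))
print(proj('side',G(.0188,-.0008,.106)),a)
# axis at jaw-top level z=.042..: left/right silhouette mid at crop
b=(np.array([258,333])+.5)/3.3-.5+np.array([85,190]);print('jawtop',toG(onplane('side',b,.042)),b,proj('side',G(.0188,-.0008,.042)))
print('tab net',toG(onplane('side',[217.1,294.8],.066)),toG(onplane('top',np.array([155.8,240.7])+[0,1.2],.066)))
print('edge net',toG(onplane('side',[184.3,318.9],.05)),toG(onplane('top',np.array([131.5,229.5])-[0,1.2],.05)))
# tab geometry projected for e
for e in(.080,.084,.088):
  print(e,[((proj('side',G(e+.003+dx,.052+dy,.086))-[85,190]+.5)*3.3-.5).round(0) for dx,dy in((-.006,-.008),(-.006,.008),(.006,.008),(.006,-.008))],[((proj('side',G(e+d,-.0075,.054))-[85,190]+.5)*3.3-.5).round(0) for d in(0,.006)])
print(toG(read_eef_pos()))
E
python3 -c "
import cv2
s=cv2.imread('pics/s8.png')
cv2.imwrite('pics/s8d.png',cv2.resize(s[270:350,170:240],None,fx=7.4,fy=7.4,interpolation=2))"
```

```text
top [0.0184 0.0004] mid [0.0211 0.0001] foot [ 0.0119 -0.    ]
[152.8152 262.4229] [153.4394 261.7727]
jawtop [ 0.0258 -0.0018] [162.8333 290.5606] [161.1845 286.8239]
tab net [0.0922 0.0511] [0.0982 0.0487]
edge net [ 0.0869 -0.0004] [ 0.0838 -0.0072]
0.08 [array([398., 306.]), array([431., 285.]), array([447., 305.]), array([414., 326.])] [array([304., 420.]), array([311., 430.])]
0.084 [array([404., 312.]), array([436., 291.]), array([453., 312.]), array([420., 333.])] [array([309., 427.]), array([316., 438.])]
0.088 [array([409., 319.]), array([442., 298.]), array([458., 319.]), array([425., 340.])] [array([314., 434.]), array([321., 445.])]
[0.0894 0.0518]
```

View pics/s8d.png

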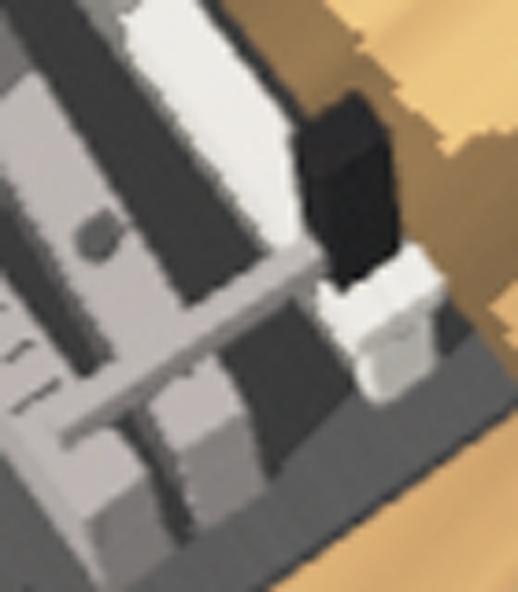

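The barrel stands upright and released: its top at (227, 238) in the crop projects to gauge (18.4, 0.4) mm, in agreement with the TCP. The tab's top, back corner at about (437, 305), is at gauge x ≈ 91 mm, right below the open fingers. Next I'll grip the tab.

```bash
python3 - <<'E'
from h import *
np.set_printoptions(precision=4,suppress=True)
q=ori(-1); gx=np.array([np.cos(F[2]),np.sin(F[2]),0]); gy=np.array([-gx[1],gx[0],0])
def fg(n=3):
    f=[]
    for i in range(n): f.append(read_ft_force()); pause(.02)
    f=np.mean(f,0); return np.array([f@gx,f@gy,f[2]])
movel(G(.091,.052,.11),q,speed=.12)
movel(G(.091,.052,.067),q,speed=.06);pause(.15)
print(fg(),toG(read_eef_pos()),read_eef_pos()[2])
move_gripper(0,20);pause(.2)
print(fg(),toG(read_eef_pos()),read_finger_gap(),read_time_s())
snap('side','s9.png')
E
python3 -c "
import cv2
s=cv2.imread('pics/s9.png')
cv2.imwrite('pics/s9c.png',cv2.resize(s[190:370,85:265],None,fx=3.3,fy=3.3,interpolation=2))"
```

```text
[ 0.0269  0.2052 -0.0115] [0.0906 0.0518] 0.0673821279217222
[1.6821 0.7927 4.2115] [0.091 0.052] 0.011536260764446042 37.8583
```

View pics/s9c.png

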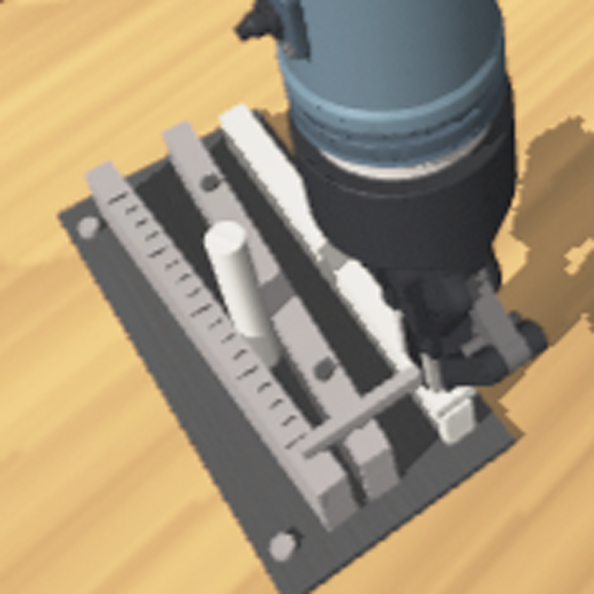

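The tab is held between the fingers at about (430, 370) in the crop (gap 11.5 mm). The barrel is still upright. Now I'll slide the cursor.

```bash
python3 - <<'E'
from h import *
np.set_printoptions(precision=4,suppress=True)
q=ori(-1); gx=np.array([np.cos(F[2]),np.sin(F[2]),0]); gy=np.array([-gx[1],gx[0],0])
def fg(n=3):
    f=[]
    for i in range(n): f.append(read_ft_force()); pause(.02)
    f=np.mean(f,0); return np.array([f@gx,f@gy,f[2]])
movel(G(.06,.052,.067),q,speed=.03);print(fg(),toG(read_eef_pos()))
movel(G(.038,.052,.067),q,speed=.03);pause(.1)
print(fg(),toG(read_eef_pos()))
x=.038;b=[]
while x>.026:
    x-=.001 if x>.0331 else .0005
    movel(G(x,.052,.067),q,speed=.008);pause(.05)
    f=fg();print(round(x*1e3,1),toG(read_eef_pos())*1e3,f)
    if x>.033: b.append(f[0])
    elif f[0]-np.mean(b)>1.8: break
print(read_time_s(),read_finger_gap())
snap('side','s10.png')
E
python3 -c "
import cv2
s=cv2.imread('pics/s10.png')
cv2.imwrite('pics/s10c.png',cv2.resize(s[190:370,85:265],None,fx=3.3,fy=3.3,interpolation=2))"
```

```text
[-0.2194  1.1591  4.0471] [0.0595 0.0521]
[-0.0144  1.5629  4.6861] [0.0376 0.0522]
37.0 [36.8671 52.1756] [0.6768 1.8384 6.1665]
36.0 [35.9115 52.163 ] [0.6537 1.4205 6.1708]
35.0 [34.9458 52.1701] [0.8099 1.2637 5.849 ]
34.0 [33.9588 52.1901] [1.2721 1.7666 6.0439]
33.0 [32.9116 52.1738] [1.5444 2.2016 5.7008]
32.5 [32.4905 52.2166] [1.4457 1.7853 6.3054]
32.0 [31.9698 52.183 ] [1.4837 1.7627 6.0228]
31.5 [31.5273 52.1918] [1.464  1.6906 6.0805]
31.0 [31.0097 52.1963] [1.7324 1.8543 6.4131]
30.5 [30.5313 52.2076] [1.3336 2.2296 6.2425]
30.0 [30.0056 52.204 ] [0.9686 1.4528 6.0134]
29.5 [29.7263 52.1932] [1.9958 1.7283 6.9208]
29.0 [29.6555 52.2005] [2.7033 2.1998 7.9152]
44.85 0.01172336111460301
```

View pics/s10c.png

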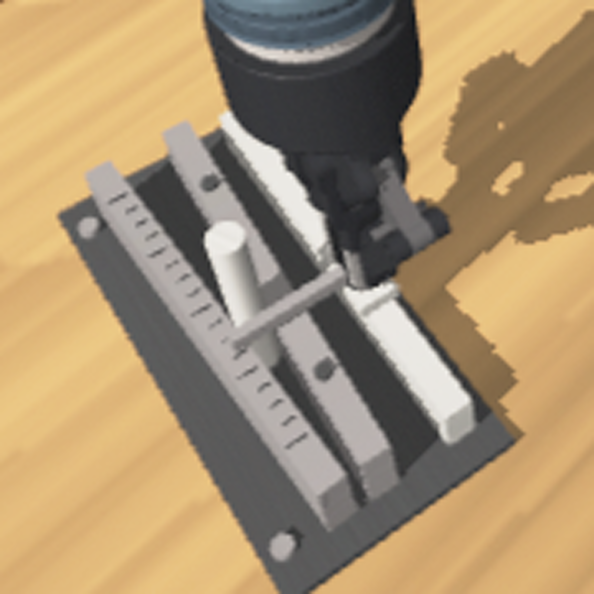

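Contact came at tab x ≈ 29.7 mm, where the barrel's position predicted 29.8. In the crop the arm touches the barrel at about (250, 330), and the barrel top is unchanged at (227, 238). I'll relax and release.

```bash
python3 - <<'E'
from h import *
np.set_printoptions(precision=4,suppress=True)
q=ori(-1)
movel(G(.0296,.052,.0675),q,speed=.008);pause(.1)
print(toG(read_eef_pos()),read_ft_force())
move_gripper(.02);pause(.1);print(toG(read_eef_pos()),read_ft_force())
move_gripper(.04);pause(.1)
movel(G(.0296,.052,.13),q,speed=.08)
movel(G(.0296,.052,.2),q,speed=.15)
movel(G(.12,.15,.22),q,speed=.2);pause(.2)
print(read_time_s(),read_finger_gap())
snap('side','s11.png');snap('top','t11.png')
for n in ('barrel_mid','cursor_tab','cursor_edge'):
  for c in('side','top'):print(n,c,[(np.round(d['at'],1),round(d['confidence'],2)) for d in tip_of(c,n)])
E
python3 -c "
import cv2
s=cv2.imread('pics/s11.png')
cv2.imwrite('pics/s11c.png',cv2.resize(s[220:340,120:240],None,fx=4.9,fy=4.9,interpolation=2))
s=cv2.imread('pics/t11.png')
cv2.imwrite('pics/t11c.png',cv2.resize(s[110:270,90:250],None,fx=3.6,fy=3.6,interpolation=2))"
```

```text
[0.0299 0.0522] [-0.7222 -0.9787  1.7865]
[0.0297 0.0517] [ 0.4281  0.0801 -0.6971]
48.6083 0.03986479775817988
barrel_mid side [(array([156. , 279.2]), 0.79)]
barrel_mid top [(array([141.2, 198.6]), 0.63)]
cursor_tab side [(array([193.5, 263.5]), 0.86)]
cursor_tab top [(array([160.6, 204.3]), 0.53)]
cursor_edge side [(array([162.2, 287.5]), 0.95)]
cursor_edge top [(array([137.8, 196.2]), 0.63)]
```

View pics/s11c.png

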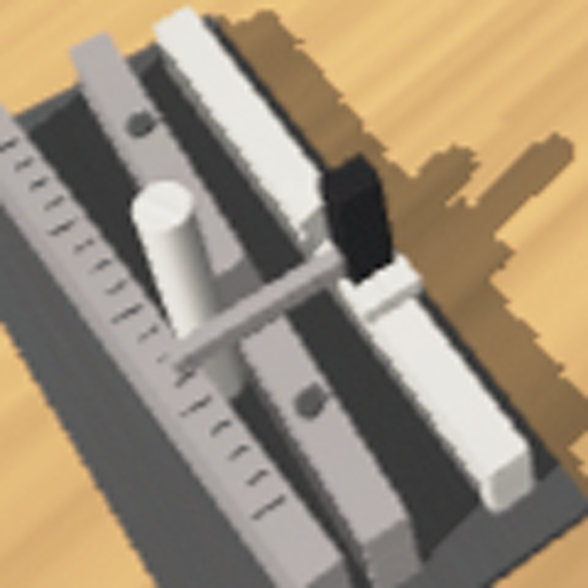

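View pics/t11c.png

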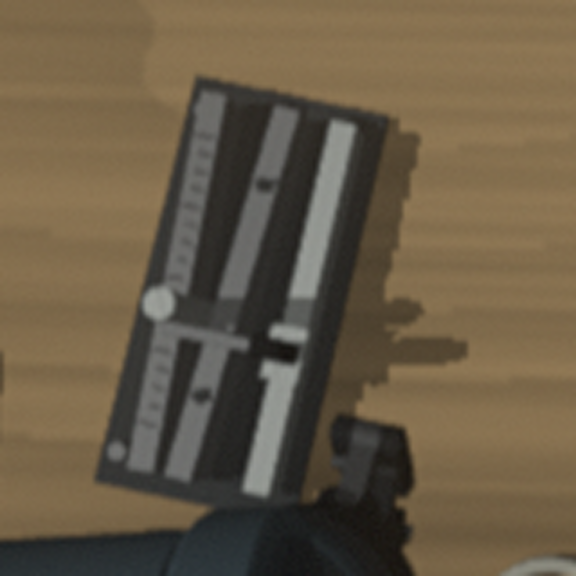

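The barrel top at (163, 206) in the crop maps to pixel (153, 262), the same place as before the cursor came. The arm touches it at about (205, 330), and the other things are untouched. I'll hand it in.

```bash
python3 -c "
from bench import *
print(sign_off(),read_time_s())"
```

```text
the job is handed in; nothing more can be done
the job is handed in; nothing more can be done
```

The barrel is wedged upright in the gauge with the cursor's arm touching it. I handed the job in at about 49 s of the 72 s allowed; no verdict is reported.

- **Barrel:** I took it from the rack, stood it on the base at the wide end (gauge x ≈ -90 mm) and slid it with force feedback. It wedged at x ≈ +19 mm with about 10 N of push, and I let go there.
- **Cursor:** I slid it by its tab until the force rose by about 1.5 N. This was at tab x ≈ 29.7 mm, where the barrel's position predicted 29.8 mm. That puts the reading edge about 8 mm from the barrel's axis.
- **Last checks:** The final pictures show the barrel's top within about 0.3 pixel of where it was before the cursor came. The arm is against the barrel, and nothing else visible around the gauge has moved.
- **Disagreements:**
  - The networks' foot and middle points for the barrel scattered by several mm along the slot. I relied on the robot's own position reading and the barrel-top pixel, which agreed within 1 mm.
  - The camera fit had predicted wedging at x ≈ +8 mm, about 10 mm short of where it did. That matches only about 1 mm of error in the estimated jaw offset.
- **Not measured:** The force of the jaws on the barrel after release cannot be read directly. I infer it is still wedged from the 10 N push and from it not moving.

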